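# Unlock a sample basket from its sprung hook and put it on the balance

## Robot

A 6-joint arm with a two-finger parallel gripper is mounted at the origin on the work surface. World frame = base frame: x ahead of the robot, y to its left, z up, the work surface at z = 0. Lengths are in m, angles in rad, forces in N, time in s.
With the tool pointing down it reaches from about 0.3 to 0.775 m from the base axis. Payload 14.6 kg.
Tool frame: the origin (TCP) lies at the very end of the fingers, on their centre line; the grasp point (between the pads) lies 19 mm behind it; z points along the fingers, y is the line along which they close (so a half turn about z gives the same grasp; the last joint's range is limited). The gripper opens to 94 mm and grips with 3 to 60 N. Pads are 16 mm wide; open, the fingers measure 119 mm over their backs; the gripper's body (75 mm by 177 mm) begins 78 mm behind the grasp point.
Start: joints at [1.249, 0.3, 1.521, -0, 1.321, -0.067], TCP at [0.139, 0.532, 0.205] pointing down, gripper open.
Joint ranges: [-3.03, 3.03], [-0.79, 2.21], [0.23, 2.52], [-1.04, 4.18], [0, 3.07], [-2.55, 2.55]. Speed limits (rad/s): [2.22, 2.22, 2.57, 3.14, 3.14, 3.14].

## Interface

Orientations are given as [roll, pitch, yaw] about the fixed x, y, z axes, in that order (R = Rz(yaw) Ry(pitch) Rx(roll)).
In Python, from station import ctrl gives the robot as it stands.
- The arm moves only by the shell command python3 -m pendant 'ROWS' [OPENING] [FORCE]. ROWS is JSON, a list of rows, each a list of 2 entries, a list of its own where there are three numbers: the shift along the world's x, y, z in cm, then the turn about the world's z in rad. A call has 1 to 20 rows; each row shifts and turns the commanded pose from where the row before left it; what a row does not reach is not made up. A row lasts 1/12 s, in which the tool goes at most 41.7 mm and 7.16 degrees, less where a joint would pass 70% of its speed; a pose out of reach is approached as far as the arm can. A call is refused whole if a number of a shift passes 4.17 or a number of a turn 0.125, either way. A call with a gripper value outside its range is refused whole. OPENING is the opening, from 0 (shut) to 1 (fully open), set as the call begins (- or left out, the last holds). The fingers move at their own pace and stop on an object; FORCE is the grip in N (left out, the last holds). Time passes only in rows, so rows that do not move let the fingers close. It gives the time, the measured TCP pose, the force, the opening and the grip force at its end, in the units of the state.
- ctrl.get_obs(): the state, without advancing time (a new reading comes with each control period).
- ctrl.camera(name): name is "side" or "top"; returns a dict with "color" (400x640x3 uint8, red, green, blue), "intrinsics" (3x3 intrinsics, pixels), "camera_from_world" (4x4, takes a point from world to camera coordinates). Camera axes: x right, y down, z forward; pixel columns grow to the right and rows downward; lengths in m; the calibration is good to about 2 mm. A picture is of the moment at which its call begins. There is no depth.
- ctrl.hand_in(): hands the job in; it is judged then, once.
The state is a dict: "time_s": time; "qpos": joint angles; "joint_vel": joint speeds; "tau": joint torques, N m; "ee_pos": TCP position; "eef_rot": TCP orientation; "force": force on the tool from outside, world axes, zero at the start; "moment": the same for the moment, N m; "grip_width": finger opening in m; "grip_force": force on a finger pad.
Only numpy, scipy, OpenCV 4.12 (cv2) and the standard library are available. Lean on these libraries where they do the work, as an engineer would, in place of code of your own. Each camera call takes 0.05 s, during which the arm holds its last target. There are 200 camera calls.

## Task

The white sample basket hangs locked on its hook stand: its crossbar is caught under a steel lip, with a sprung red keeper filling the gap. Take the basket by its blue grip, press the keeper back with the crossbar until the bar is clear of the lip, feeling for the end stop instead of ramming it or prying up against the lip, then lift the bar out while the keeper is held back. Stand the basket gently, upright, in the middle of the balance's steel pan and let go; leave the fruit, vegetables and dish where they are.

Things in the scene. Friction and masses are not known exactly. Their poses are not given: they have to be found in the camera images.
- hook: Hook stand fixed to the table. Origin on the table right below the hanging crossbar; z up; +x is the way the keeper is pressed back, towards the post (26 mm square, centre x = 92, top z = 190). Base 170 x 130 x 12, x -20 to 150. Level aluminium arm, 14 wide, x -9 to the post; its top at z = 200 carries the crossbar, underside z = 188. Over 18 N between basket and hook damages it.
- keeper (a joint): Sprung red keeper block on the arm behind the bar, 13 wide, 12 high. Value in m: 0 = shut (front face at hook x = 6 mm, 2 mm behind the bar), grows as it is pressed towards the hook's +x, up to 0.036. Spring: about 2 N plus 0.1 N per mm (5 N at 30 mm). The rising bar rubs on its face (up to 6 N) for 12 mm, then it springs shut by itself.
- seat (a point): Middle of the crossbar's hanging place, 204 mm above the hook's origin, axes as the hook's. On each side of the arm (9 to 13 mm off its middle) a steel cheek, z 188 to 214 of the hook, makes nose, lip, slot and end stop. The cheeks are clamped by hand: all four lie shifted together up to 12 mm either way along x, unmeasured, to be felt.
- basket: White plastic basket hanging on the hook, 0.17 to 0.35 kg. Origin: centre of its underside, 84 mm above the table while hanging; z up, x about along the hook's x. Cup 68 wide at the foot, 76 at the rim, 55 high, small red tomatoes fixed inside. Two 6 mm legs at y = -34 and 34 rise to the grip; between them the steel crossbar, 8 thick, along y. Total height 182.
- bar (a point): Centre of the crossbar, 120 mm above the basket's origin.
- grip (a point): Centre of the blue grip plate, 164 mm above the basket's origin: 10 thick in the basket's x, 76 wide in y, 36 high (146 to 182 above the origin). Grip it from above across the 10 mm. The top of the lip is 34 mm lower.
- balance: White laboratory balance fixed to the table, 220 x 190 x 60 mm (x from -125 to 95), with a round steel pan, 130 mm in diameter, top 72 above the table. Origin on the table under the pan's centre.
- pan (a point): Centre of the top of the balance's pan, 72 mm above the table. More than 40 N on it is too rough.
- apple_red: Red apple, 76 mm wide, 70 high; origin at its underside. Bystander.
- apple_yellow: Yellow apple, 72 mm wide, 66 high; origin at its underside. Bystander.
- tomato: Red tomato, 60 mm wide, 48 high; origin at its underside. Bystander.
- pepper: Green pepper, 80 mm wide, 82 high; origin at its underside. Bystander.
- dish: Clear round dish with red medium, 90 mm wide, 14 high; origin at its underside. Bystander.
- cucumber: Short green cucumber, 115 mm long (along its x), 35 thick; origin at its underside. Bystander.
- lip (a point): Nominal tip of the lip, at hook x = 16, z = 212. The lip (4 thick, z 210 to 214) covers the bar from the nose wall (x -23 to -17) to here. Given the shift of the cheeks (12 mm either way), the 8 mm bar is clear of the lip once pushed back 8 to 32 mm from its hanging place; then it can go straight up, and over the nose towards -x until the basket is clear of the arm.
- stop (a point): Nominal face of the fixed end stop, at hook x = 26.5, z = 206 (its top 212), shifted together with the lip. The open slot between lip and stop is 10.5 wide: the bar meets the stop 2.5 mm after it came clear of the lip, 10.5 to 34.5 mm from its hanging place. Nothing is above the slot; the black keeper housing behind (x 42 to 84) is 216 high.
Not all that is in view belongs to the job. What is shaped like the hook but green is not meant.

How it is judged:
On the way, in this order (a step that is already met when the one before it is completed fails the run):
1. the keeper is pressed back by more than 4 mm (value of joint keeper above 0.004 m), for 0.2 s.
2. the crossbar is out of the hook, at least 18 mm above its hanging place (z of bar in the frame of hook above 0.222 m), for 0.1 s.
At the end, for the whole second after the job is handed in: The basket stands upright (within 0.08 rad) and at rest on the balance pan, its centre within 30 mm of the pan's centre and its underside on the pan (within 4 mm), let go; the keeper has sprung shut (under 3 mm) (horizontal distance between basket and pan below 0.03 m and z of basket in the frame of pan between -0.004 and 0.004 m and angle between basket's own z axis and vertical below 0.08 rad and linear speed of basket below 0.02 m/s and contact force between the fingers and basket below 0.1 N and value of joint keeper below 0.003 m); the robot touches nothing.
It fails at once if basket and hook pressed together with more than 18 N (stop rammed or lip pried) (contact force between basket and hook above 18 N).
It fails at once if the robot touches the hook stand with more than 5 N (the keeper is pressed with the crossbar) (contact force between any of the fingers, the arm and hook above 5 N).
It fails at once if the basket set on the balance with more than 40 N (contact force between basket and balance above 40 N).
It fails at once if a fruit, vegetable or the dish moved by more than 30 mm (distance of any of apple_red, apple_yellow, tomato, pepper, dish, cucumber from where it was at the start of the episode above 0.03 m).
It also fails if it takes over 72 s, if anything falls off the work surface, if the arm or the gripper's body presses on something with over 40 N, if the wrist force passes 120 N, or if a joint passes its speed limit or range.

## Working session

There is one attempt and no reset: what is moved stays moved. The work goes in short steps, Python scripts to look and compute and a shell command to move; the robot and the scene stay as the last step left them, time stands still between calls to the robot, and variables do not carry over. Pictures are saved under pics/ and viewed, at most 10 in all, crops included, and the job is handed in when it is done.

```bash
ls; mkdir -p pics; cat > h.py <<'E'
import numpy as np, cv2
from station import ctrl
def cam(n,save=None):
    c=ctrl.camera(n)
    if save: cv2.imwrite('pics/'+save,c['color'][:,:,::-1])
    return c
def ray(c,u,v):
    T=np.array(c['camera_from_world']);K=np.array(c['intrinsics'])
    R=T[:3,:3];o=-R.T@T[:3,3]
    return o,R.T@np.linalg.inv(K)@np.array([u,v,1.])
def onz(c,u,v,z):
    o,d=ray(c,u,v);return o+d*(z-o[2])/d[2]
def proj(c,p):
    T=np.array(c['camera_from_world']);q=np.array(c['intrinsics'])@(T[:3,:3]@np.array(p)+T[:3,3]);return q[:2]/q[2]
def tri(c1,p1,c2,p2):
    o,d=ray(c1,*p1);a,e=ray(c2,*p2)
    s=np.linalg.lstsq(np.c_[d,-e],a-o,rcond=None)[0]
    x,y=o+d*s[0],a+e*s[1];return (x+y)/2,np.linalg.norm(x-y)
E
python3 - <<'E'
from h import *
for n in('side','top'):
    c=cam(n,n+'0.png');print(n,ray(c,320,200),c['intrinsics'])
o=ctrl.get_obs();print(o['ee_pos'],o['eef_rot'],o['force'],o['time_s'])
E
```

```text
pics
side (array([ 0.24571106, -1.1408926 ,  1.06830457]), array([ 0.17329561,  0.77019893, -0.61390471])) [[519.27270291   0.         314.84007483]
 [  0.         519.27270291 202.20406413]
 [  0.           0.           1.        ]]
top (array([0.27174884, 0.00854023, 1.1725252 ]), array([ 0.2195175 , -0.00515868, -0.9756629 ])) [[382.08795976   0.         318.67648021]
 [  0.         382.08795976 204.19679697]
 [  0.           0.           1.        ]]
[0.1385875  0.53203728 0.20496175] [-3.14064752e+00 -4.82578684e-05  2.88675102e+00] [ 0.0791512  -0.07500457 -0.08335005] 0.1
```

View pics/side0.png

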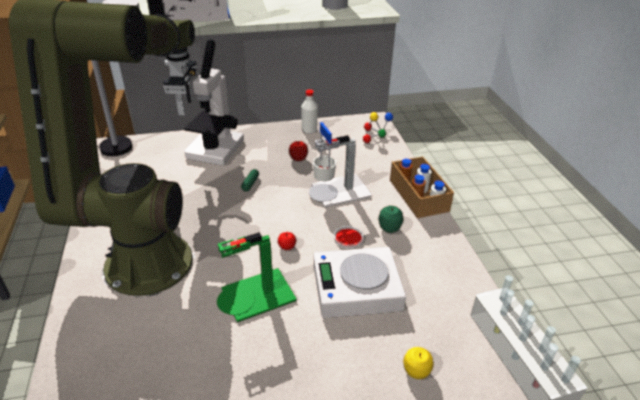

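View pics/top0.png

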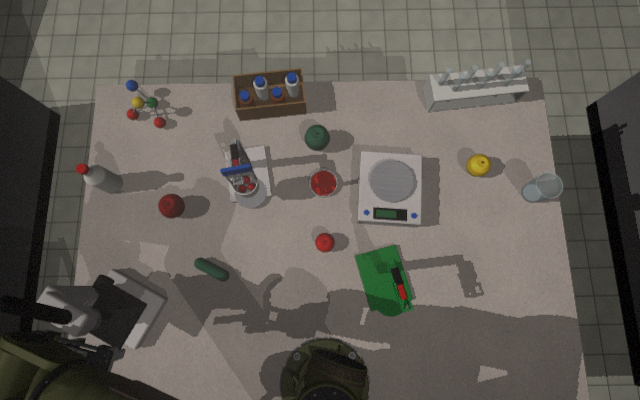

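The side view shows the hook with the blue grip near (326,132) and the pan near (364,271). In the top view the grip is near (238,169), the red keeper near (235,155) and the pan near (392,180). The arm isn't in the way.

```bash
python3 - <<'E'
from h import *
ims={}
C={n:cam(n) for n in('side','top')}
roi={'side':(300,110,360,215),'top':(210,130,285,215)}
P={}
for n in C:
    im=C[n]['color'];hsv=cv2.cvtColor(im,cv2.COLOR_RGB2HSV);x0,y0,x1,y1=roi[n]
    for nm,m in {'blue':cv2.inRange(hsv,(105,130,40),(130,255,255)),}.items():
        z=np.zeros_like(m);z[y0:y1,x0:x1]=m[y0:y1,x0:x1]
        k,l,s,ce=cv2.connectedComponentsWithStats(z);i=1+np.argmax(s[1:,4]);cs=max(cv2.findContours(z,0,2)[0],key=cv2.contourArea)
        print(n,nm,s[i],ce[i],cv2.boxPoints(cv2.minAreaRect(cs)).round(1).tolist());P[n,nm]=ce[i]
print('grip',tri(C['side'],P['side','blue'],C['top'],P['top','blue']))
# pan ellipse
for n,r in {'side':(335,245,395,298),'top':(362,155,422,207)}.items():
    x0,y0,x1,y1=r
    g=cv2.GaussianBlur(cv2.cvtColor(C[n]['color'],cv2.COLOR_RGB2GRAY),(3,3),0)[y0:y1,x0:x1]
    _,m=cv2.threshold(g,0,255,cv2.THRESH_OTSU+cv2.THRESH_BINARY_INV)
    cs=max(cv2.findContours(m,0,1)[0],key=cv2.contourArea);e=cv2.fitEllipse(cv2.convexHull(cs))
    print(n,e[0][0]+x0,e[0][1]+y0,e[1],e[2]);P[n]=(e[0][0]+x0,e[0][1]+y0);print(onz(C[n],*P[n],.072))
print('pan',tri(C['side'],P['side'],C['top'],P['top']))
a=[cv2.resize(C[n]['color'][roi[n][1]:roi[n][3],roi[n][0]:roi[n][2]],None,fx=5,fy=5,interpolation=2) for n in C]
h=max(x.shape[0] for x in a)
a=[cv2.copyMakeBorder(x,0,h-x.shape[0],0,0,0) for x in a]
cv2.imwrite('pics/crop.png',np.hstack(a)[:,:,::-1])
E
```

```text
side blue [321 123  10  20 109] [325.49541284 132.34862385] [[316.20001220703125, 126.80000305175781], [321.8999938964844, 122.30000305175781], [334.6000061035156, 138.3000030517578], [329.0, 142.8000030517578]]
top blue [221 164  29   8  96] [235.23958333 167.69791667] [[220.60000610351562, 169.10000610351562], [248.89999389648438, 163.39999389648438], [249.5, 166.5], [221.1999969482422, 172.1999969482422]]
grip (array([0.56520005, 0.21601511, 0.24957404]), np.float64(0.0023543724237430072))
side 364.43927001953125 273.9593334197998 (40.30970001220703, 50.844078063964844) 105.33670806884766
[ 0.57638647 -0.22479746  0.072     ]
top 392.68320655822754 180.53008651733398 (42.88600540161133, 48.56560134887695) 102.57785034179688
[ 0.57531644 -0.21510416  0.072     ]
pan (array([ 0.57848964, -0.21694975,  0.06329915]), np.float64(0.0014924431569388076))
```

View pics/crop.png

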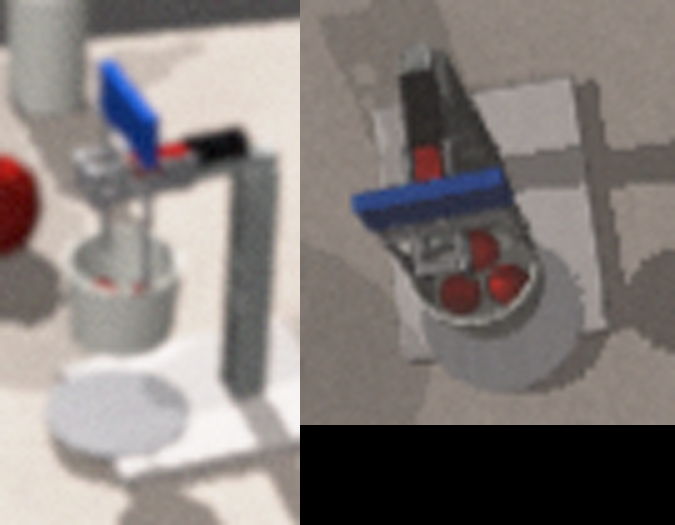

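```bash
python3 - <<'E'
from h import *
c=cam('top')
f=lambda x,y,z:onz(c,(x-300)/5+210-.4,y/5+130-.4,z)
a=lambda d:np.arctan2(d[1],d[0])
A,B=f(352,197,.266),f(500,168,.266);D,E=f(508,188,.266),f(360,211,.266)
for p,q in((A,B),(E,D)):
    d=p-q;print('plate len',np.linalg.norm(d),'yaw',a([d[1],-d[0]]))
print('topcentre',(A+B+D+E)/4)
b=[f(x,y,.012) for x,y in((375,110),(573,78),(605,328),(400,360))]
print(np.round(b,4).tolist())
for p,q in((b[1],b[2]),(b[0],b[3])): print('base x yaw',a(p-q),np.linalg.norm(p-q))
for p,q in((b[0],b[1]),(b[3],b[2])): d=p-q;print('base y->yaw',a([d[1],-d[0]]),np.linalg.norm(d))
ce=sum(b)/4;print(ce)
for y in (.13,):
  u=(b[1]-b[2]);u=u/np.linalg.norm(u);print('hook origin',ce-u*.065)
k1,k2=f(414,146,.212),f(440,146,.212);k=(k1+k2)/2;print('keeper',k)
k3=(f(401,75,.216)+f(437,72,.216))/2;print('housing back',k3,a(k3-k))
E
```

```text
plate len 0.07427472631137877 yaw 0.18707086089956437
plate len 0.07371445832725851 yaw 0.14511873777654724
topcentre [0.56092385 0.21139537 0.266     ]
[[0.6967, 0.3051, 0.012], [0.7162, 0.1786, 0.012], [0.5508, 0.1564, 0.012], [0.5324, 0.2837, 0.012]]
base x yaw 0.1336622579291142 0.16696108396710452
base x yaw 0.12930224300036022 0.16567525300997857
base y->yaw 0.15330698657575828 0.12799876650367886
base y->yaw 0.14319551865944807 0.12870226162394757
[0.62401752 0.23095992 0.012     ]
hook origin [0.55959729 0.22229772 0.012     ]
keeper [0.6029647  0.22584277 0.212     ]
housing back [0.64199137 0.2303737  0.216     ] 0.11558107615326992
```

Measurements: grip centre is about (0.563, 0.215) with basket and hook yaw about 0.145, and the pan is about (0.577, -0.219). The tool yaw target is 1.716.

```bash
python3 -m pendant '[[[0,0,4],0],[[0,0,4],0],[[0,0,4],0],[[2.65,-1.98,0],-0.073],[[2.65,-1.98,0],-0.073],[[2.65,-1.98,0],-0.073],[[2.65,-1.98,0],-0.073],[[2.65,-1.98,0],-0.073],[[2.65,-1.98,0],-0.073],[[2.65,-1.98,0],-0.073],[[2.65,-1.98,0],-0.073],[[2.65,-1.98,0],-0.073],[[2.65,-1.98,0],-0.073],[[2.65,-1.98,0],-0.073],[[2.65,-1.98,0],-0.073],[[2.65,-1.98,0],-0.073],[[2.65,-1.98,0],-0.073],[[2.65,-1.98,0],-0.073],[[2.65,-1.98,0],-0.073]]' 0.5; python3 -m pendant '[[[0,0,0],0],[[0,0,0],0]]'
```

```text
time_s: 1.83
ee_pos: [0.5637, 0.2142, 0.3253]
eef_rot: [-3.141, -0.0, 1.715]
force: [0.9, 0.9, 0.2]
grip_width: 0.0471
grip_force: 0.0
time_s: 2.0
ee_pos: [0.5633, 0.2144, 0.3246]
eef_rot: [-3.14, 0.0, 1.717]
force: [-0.6, 0.4, 0.3]
grip_width: 0.0471
grip_force: 0.0
```

Look from both cameras before descending.

```bash
python3 - <<'E'
from h import *
a=[]
for n,(x0,y0,x1,y1) in {'side':(290,80,370,200),'top':(200,120,290,220)}.items():
    c=cam(n);im=c['color'].copy()
    e=np.array(ctrl.get_obs()['ee_pos']);print(n,proj(c,e),proj(c,[*e[:2],.248]))
    x=cv2.resize(im[y0:y1,x0:x1],None,fx=4.5,fy=4.5,interpolation=2)
    u,v=proj(c,[*e[:2],.266]);cv2.circle(x,(int((u-x0+.5)*4.5),int((v-y0+.5)*4.5)),3,(0,255,0),-1)
    a.append(cv2.copyMakeBorder(x,0,540-x.shape[0],0,0,0))
cv2.imwrite('pics/pre.png',np.hstack(a)[:,:,::-1])
E
```

```text
side [325.63160688 110.5004664 ] [325.06596758 132.86169278]
top [228.2296239  159.60269397] [235.38475244 169.50470289]
```

View pics/pre.png

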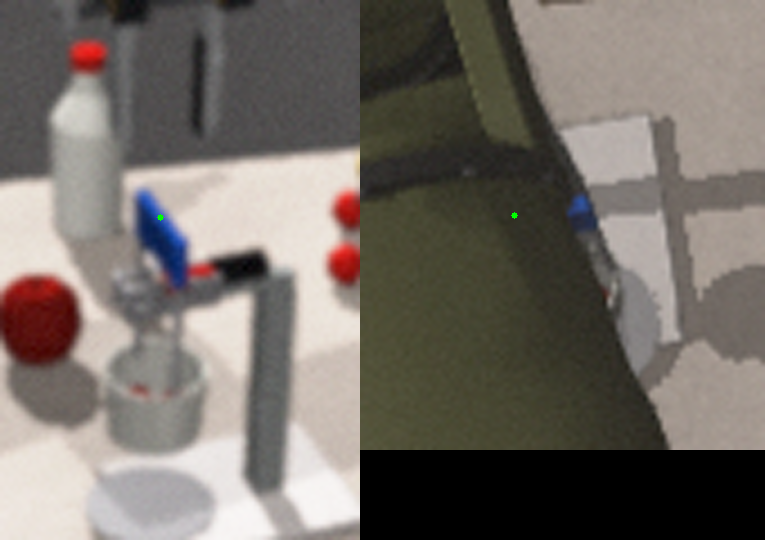

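Side view: the fingers straddle the plate, with the target dot on the plate's top edge at crop (160,217). Descend, then close softly.

```bash
python3 -m pendant '[[[0,0,-1.5],0],[[0,0,-1.5],0],[[0,0,-1.5],0],[[0,0,-1.5],0],[[0,0,-1.5],0],[[0,0,-1.2],0],[[0,0,0],0],[[0,0,0],0]]' 0.5; python3 -m pendant '[[[0,0,0],0],[[0,0,0],0],[[0,0,0],0],[[0,0,0],0],[[0,0,0],0],[[0,0,0],0],[[0,0,0],0],[[0,0,0],0]]' 0 4
```

```text
time_s: 2.77
ee_pos: [0.5619, 0.2162, 0.2389]
eef_rot: [-3.141, -0.0, 1.721]
force: [0.2, -0.1, 0.6]
grip_width: 0.047
grip_force: 0.0
time_s: 3.43
ee_pos: [0.5627, 0.2154, 0.2386]
eef_rot: [3.141, -0.0, 1.719]
force: [-0.8, 0.6, 0.8]
grip_width: 0.0099
grip_force: 4.0
```

```bash
python3 - <<'E'
from h import *
c=cam('side');im=c['color'][90:200,280:380]
cv2.imwrite('pics/grip.png',cv2.resize(im,None,fx=5,fy=5,interpolation=2)[:,:,::-1])
o=ctrl.get_obs();print(o['force'],o['moment'],o['grip_force'],o['grip_width'])
E
```

```text
[-0.57242923  0.76079704  0.01365784] [-0.09827838  0.00615653  0.02487731] 3.999876379966736 0.009531492990094478
```

View pics/grip.png

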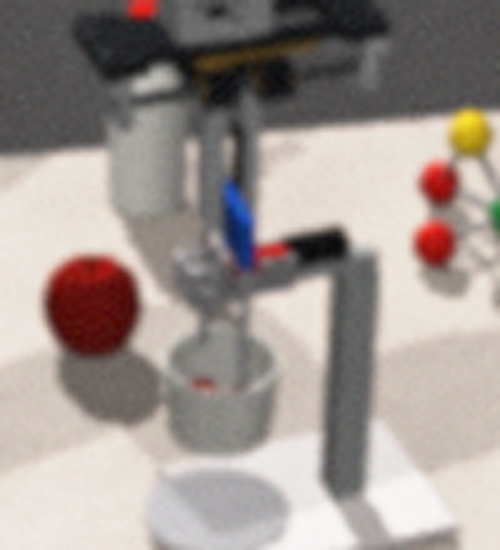

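The plate is held squarely with nearly no side load. Tighten, then push back in 1–2 mm steps.

```bash
python3 -m pendant '[[[0,0,0],0],[[0,0,0],0],[[0,0,0],0],[[0,0,0],0]]' 0 40; python3 -m pendant '[[[0.2,0.028,0],0],[[0,0,0],0],[[0.2,0.028,0],0],[[0,0,0],0],[[0,0,0],0]]';  python3 -m pendant '[[[0.2,0.028,0],0],[[0,0,0],0],[[0,0,0],0],[[0,0,0],0]]'; python3 -m pendant '[[[0.2,0.028,0],0],[[0,0,0],0],[[0,0,0],0],[[0,0,0],0]]'
```

```text
time_s: 3.82
ee_pos: [0.5627, 0.2154, 0.2385]
eef_rot: [3.141, 0.0, 1.719]
force: [-0.3, 0.6, 1.1]
grip_width: 0.0096
grip_force: 40.0
time_s: 4.23
ee_pos: [0.5667, 0.216, 0.2385]
eef_rot: [3.142, -0.0, 1.719]
force: [-1.8, -0.7, 2.6]
grip_width: 0.0096
grip_force: 40.0
time_s: 4.57
ee_pos: [0.5687, 0.2163, 0.2385]
eef_rot: [3.141, -0.0, 1.719]
force: [-1.7, 0.3, 2.5]
grip_width: 0.0096
grip_force: 40.0
time_s: 4.9
ee_pos: [0.5707, 0.2166, 0.2384]
eef_rot: [3.141, -0.0, 1.719]
force: [-2.6, 0.4, 3.6]
grip_width: 0.0097
grip_force: 40.0
```

```bash
cat > ck.py <<'E'
# read-out; fails if the push-back force or the vertical force is too high
import sys,numpy as np
from station import ctrl
o=ctrl.get_obs();u=np.array([.99,.14]);d=(np.array(o['ee_pos'][:2])-[.5627,.2154])@u*1000
f=np.array(o['force']);p=-f[:2]@u
print('t %.2f d %.2f push %.2f side %.2f fz %.2f my %.2f z %.4f'%(o['time_s'],d,p,f[:2]@[-.14,.99],f[2],o['moment'][1],o['ee_pos'][2]))
sys.exit(p>float(sys.argv[1]) or abs(f[2])>6)
E
R="python3 -m pendant"
python3 -m pendant '[[[0,0,0.05],0],[[0,0,0],0],[[0,0,0],0]]' >/dev/null; python3 ck.py 5 &&
python3 -m pendant '[[[0.1,0.014,0],0],[[0,0,0],0],[[0,0,0],0]]' >/dev/null && python3 ck.py 5 &&
python3 -m pendant '[[[0.1,0.014,0],0],[[0,0,0],0],[[0,0,0],0]]' >/dev/null && python3 ck.py 5 &&
python3 -m pendant '[[[0.05,0.007,0],0],[[0,0,0],0],[[0,0,0],0]]' >/dev/null && python3 ck.py 5 &&
python3 -m pendant '[[[0.05,0.007,0],0],[[0,0,0],0],[[0,0,0],0]]' >/dev/null && python3 ck.py 5 &&
python3 -m pendant '[[[0.05,0.007,0],0],[[0,0,0],0],[[0,0,0],0]]' >/dev/null && python3 ck.py 5
```

```text
t 5.15 d 7.95 push 0.54 side 0.89 fz 0.06 my 0.45 z 0.2386False
```

```bash
sed -i 's/sys.exit(\(.*\))$/sys.exit(int(\1))/' ck.py
python3 -m pendant '[[[0.1,0.014,0],0],[[0,0,0],0],[[0,0,0],0]]' >/dev/null && python3 ck.py 5 &&
python3 -m pendant '[[[0.1,0.014,0],0],[[0,0,0],0],[[0,0,0],0]]' >/dev/null && python3 ck.py 5 &&
python3 -m pendant '[[[0.05,0.007,0],0],[[0,0,0],0],[[0,0,0],0]]' >/dev/null && python3 ck.py 5 &&
python3 -m pendant '[[[0.05,0.007,0],0],[[0,0,0],0],[[0,0,0],0]]' >/dev/null && python3 ck.py 5 &&
python3 -m pendant '[[[0.05,0.007,0],0],[[0,0,0],0],[[0,0,0],0]]' >/dev/null && python3 ck.py 5 &&
python3 -m pendant '[[[0.05,0.007,0],0],[[0,0,0],0],[[0,0,0],0]]' >/dev/null && python3 ck.py 5
```

```text
t 5.40 d 8.92 push 2.51 side 0.67 fz -2.10 my 0.74 z 0.2386
t 5.65 d 9.99 push 2.93 side 0.10 fz -3.16 my 0.68 z 0.2387
t 5.90 d 10.51 push 2.17 side 0.53 fz -2.92 my 0.68 z 0.2388
t 6.15 d 11.06 push 3.24 side -0.57 fz -3.59 my 0.67 z 0.2389
t 6.40 d 11.57 push 2.39 side -0.47 fz -3.53 my 0.66 z 0.2389
t 6.65 d 12.07 push 2.56 side 1.09 fz -3.59 my 0.71 z 0.2390
```

```bash

python3 -m pendant '[[[0.05,0.007,0],0],[[0.05,0.007,0],0],[[0,0,0],0],[[0,0,0],0]]' >/dev/null && python3 ck.py 5 &&
python3 -m pendant '[[[0.05,0.007,0],0],[[0.05,0.007,0],0],[[0,0,0],0],[[0,0,0],0]]' >/dev/null && python3 ck.py 5 &&
python3 -m pendant '[[[0.05,0.007,0],0],[[0.05,0.007,0],0],[[0,0,0],0],[[0,0,0],0]]' >/dev/null && python3 ck.py 5 &&
python3 -m pendant '[[[0.05,0.007,0],0],[[0.05,0.007,0],0],[[0,0,0],0],[[0,0,0],0]]' >/dev/null && python3 ck.py 5 &&
python3 -m pendant '[[[0.05,0.007,0],0],[[0.05,0.007,0],0],[[0,0,0],0],[[0,0,0],0]]' >/dev/null && python3 ck.py 5 &&
python3 -m pendant '[[[0.05,0.007,0],0],[[0.05,0.007,0],0],[[0,0,0],0],[[0,0,0],0]]' >/dev/null && python3 ck.py 5
```

```text
t 6.98 d 13.08 push 3.10 side 0.56 fz -3.12 my 0.73 z 0.2390
t 7.32 d 14.10 push 3.23 side 0.48 fz -4.10 my 0.78 z 0.2390
t 7.65 d 15.09 push 3.78 side 0.21 fz -3.32 my 0.82 z 0.2390
t 7.98 d 16.10 push 4.12 side 0.75 fz -3.88 my 0.87 z 0.2389
t 8.32 d 17.11 push 3.15 side 1.38 fz -3.40 my 0.82 z 0.2390
t 8.65 d 18.12 push 4.31 side 0.40 fz -3.13 my 0.86 z 0.2390
```

```bash

python3 -m pendant '[[[0.05,0.007,0],0],[[0.05,0.007,0],0],[[0,0,0],0],[[0,0,0],0]]' >/dev/null && python3 ck.py 5.8 &&
python3 -m pendant '[[[0.05,0.007,0],0],[[0.05,0.007,0],0],[[0,0,0],0],[[0,0,0],0]]' >/dev/null && python3 ck.py 5.8 &&
python3 -m pendant '[[[0.05,0.007,0],0],[[0.05,0.007,0],0],[[0,0,0],0],[[0,0,0],0]]' >/dev/null && python3 ck.py 5.8 &&
python3 -m pendant '[[[0.05,0.007,0],0],[[0.05,0.007,0],0],[[0,0,0],0],[[0,0,0],0]]' >/dev/null && python3 ck.py 5.8 &&
python3 -m pendant '[[[0.05,0.007,0],0],[[0.05,0.007,0],0],[[0,0,0],0],[[0,0,0],0]]' >/dev/null && python3 ck.py 5.8 &&
python3 -m pendant '[[[0.05,0.007,0],0],[[0.05,0.007,0],0],[[0,0,0],0],[[0,0,0],0]]' >/dev/null && python3 ck.py 5.8
```

```text
t 8.98 d 18.92 push 5.84 side 1.93 fz -2.51 my 1.31 z 0.2389
```

Moment jumped and the motion fell short, so this is probably the stop. Confirm it with a reading and a tiny nudge.

```bash

python3 -m pendant '[[[0,0,0],0],[[0,0,0],0]]' >/dev/null && python3 ck.py 9 && 
python3 -m pendant '[[[0.03,0.004,0],0],[[0,0,0],0],[[0,0,0],0]]' >/dev/null && python3 ck.py 9
```

```text
t 9.15 d 18.94 push 5.40 side 0.47 fz -2.12 my 1.30 z 0.2390
t 9.40 d 19.05 push 7.44 side 1.13 fz -2.14 my 1.62 z 0.2389
```

Stop confirmed at d≈18.6, so the slot is open from about 16.1 to 18.6. Back off 2 mm and lift gently.

```bash
sed -i 's/abs(f\[2\])>6/abs(f[2])>float(sys.argv[2])/' ck.py
python3 -m pendant '[[[-0.1,-0.014,0],0],[[-0.1,-0.014,0],0],[[0,0,0],0],[[0,0,0],0]]' >/dev/null && python3 ck.py 7 6 && 
python3 -m pendant '[[[0,0,0.05],0],[[0,0,0.05],0],[[0,0,0],0]]' >/dev/null && python3 ck.py 8 11 &&
python3 -m pendant '[[[0,0,0.05],0],[[0,0,0],0],[[0,0,0],0]]' >/dev/null && python3 ck.py 8 11 &&
python3 -m pendant '[[[0,0,0.05],0],[[0,0,0],0],[[0,0,0],0]]' >/dev/null && python3 ck.py 8 11 &&
python3 -m pendant '[[[0,0,0.05],0],[[0,0,0],0],[[0,0,0],0]]' >/dev/null && python3 ck.py 8 11 &&
python3 -m pendant '[[[0,0,0.05],0],[[0,0,0],0],[[0,0,0],0]]' >/dev/null && python3 ck.py 8 11 
```

```text
t 9.73 d 17.40 push 2.68 side 1.33 fz -3.32 my 0.84 z 0.2389
t 9.98 d 17.44 push 3.71 side 0.38 fz -3.66 my 0.85 z 0.2400
t 10.23 d 17.44 push 3.88 side 0.10 fz -2.60 my 0.82 z 0.2405
t 10.48 d 17.43 push 2.71 side -0.16 fz -3.54 my 0.78 z 0.2410
t 10.73 d 17.42 push 3.26 side -0.38 fz -2.57 my 0.85 z 0.2415
t 10.98 d 17.41 push 3.42 side -0.33 fz -3.64 my 0.79 z 0.2420
```

Risen 3.5 mm with no load, so the bar is through the slot level. Keep going up.

```bash

python3 -m pendant '[[[0,0,0.1],0],[[0,0,0.1],0],[[0,0,0],0]]' >/dev/null && python3 ck.py 8 11 && 
python3 -m pendant '[[[0,0,0.1],0],[[0,0,0.1],0],[[0,0,0],0]]' >/dev/null && python3 ck.py 8 11 && 
python3 -m pendant '[[[0,0,0.1],0],[[0,0,0.1],0],[[0,0,0],0]]' >/dev/null && python3 ck.py 8 11 && 
python3 -m pendant '[[[0,0,0.1],0],[[0,0,0.1],0],[[0,0,0],0]]' >/dev/null && python3 ck.py 8 11 && 
python3 -m pendant '[[[0,0,0.2],0],[[0,0,0.2],0],[[0,0,0],0]]' >/dev/null && python3 ck.py 8 11 && 
python3 -m pendant '[[[0,0,0.4],0],[[0,0,0.4],0],[[0,0,0.4],0],[[0,0,0],0],[[0,0,0],0]]' >/dev/null && python3 ck.py 8 11
```

```text
t 11.23 d 17.46 push 3.84 side 0.84 fz -2.52 my 0.85 z 0.2442
t 11.48 d 17.46 push 3.15 side -0.70 fz -2.76 my 0.83 z 0.2462
t 11.73 d 17.53 push 3.63 side -0.26 fz -1.77 my 0.83 z 0.2484
t 11.98 d 17.61 push 2.69 side -0.65 fz 2.26 my 0.81 z 0.2507
t 12.23 d 17.78 push 1.14 side 0.64 fz -0.75 my 0.08 z 0.2545
t 12.65 d 17.49 push -0.93 side -0.27 fz -2.85 my 0.06 z 0.2662
```

Out of the hook with the keeper released and the basket weighing about 0.28 kg. Back out towards -x.

```bash
python3 -m pendant '[[[-0.5,-0.07,0],0],[[-1,-0.14,0],0],[[-1,-0.14,0],0],[[-1,-0.14,0],0],[[-1,-0.14,0],0],[[-1,-0.14,0],0],[[-1,-0.14,0],0],[[-1,-0.14,0],0],[[-1,-0.14,0],0],[[-1,-0.14,0],0],[[-1,-0.14,0],0],[[-0.5,-0.07,0],0],[[0,0,0],0],[[0,0,0],0]]' && 
python3 -m pendant '[[[0,-1,0.2],0],[[0,-2,0.2],0],[[0.3,-2.2,0.2],0],[[0.6,-2.2,0],0],[[0.6,-2.2,0],0],[[0.6,-2.2,0],0],[[0.6,-2.2,0],0],[[0.6,-2.2,0],0],[[0.6,-2.2,0],0],[[0.6,-2.2,0],0],[[0.6,-2.2,0],0],[[0.6,-2.2,0],0],[[0.6,-2.2,0],0],[[0.6,-2.2,0],0],[[0.6,-2.2,0],0],[[0.6,-2.2,0],0],[[0.6,-2.2,0],0],[[0.6,-2.2,0],0],[[0.6,-2.2,0],0],[[0.6,-2.2,0],0]]' && python3 -m pendant '[[[0.3,-1,0],0],[[0,0,0],0],[[0,0,0],0],[[0,0,0],0],[[0,0,0],0]]'
python3 - <<'E'
from h import *
a=[]
for n,(x0,y0,x1,y1) in {'side':(310,150,420,320),'top':(330,120,430,240)}.items():
    c=cam(n)
    x=cv2.resize(c['color'][y0:y1,x0:x1],None,fx=3.5,fy=3.5,interpolation=2)
    u,v=proj(c,[.577,-.219,.072]);cv2.circle(x,(int((u-x0+.5)*3.5),int((v-y0+.5)*3.5)),3,(0,255,0),-1)
    a.append(cv2.copyMakeBorder(x,0,595-x.shape[0],0,0,0))
cv2.imwrite('pics/over.png',np.hstack(a)[:,:,::-1])
o=ctrl.get_obs();print(o['force'],o['moment'])
E
```

```text
time_s: 13.82
ee_pos: [0.47, 0.2025, 0.2661]
eef_rot: [3.141, -0.0, 1.719]
force: [0.2, -0.8, -1.7]
grip_width: 0.0098
grip_force: 40.0
time_s: 15.48
ee_pos: [0.5749, -0.2256, 0.2717]
eef_rot: [-3.141, -0.0, 1.718]
force: [0.3, 0.8, -1.6]
grip_width: 0.0096
grip_force: 40.0
time_s: 15.9
ee_pos: [0.5779, -0.2325, 0.2722]
eef_rot: [3.141, 0.0, 1.72]
force: [-0.5, -0.1, -1.7]
grip_width: 0.0098
grip_force: 40.0
[-0.53955545 -0.24215563 -1.86597637] [-0.07740072  0.04908586 -0.00979882]
```

View pics/over.png

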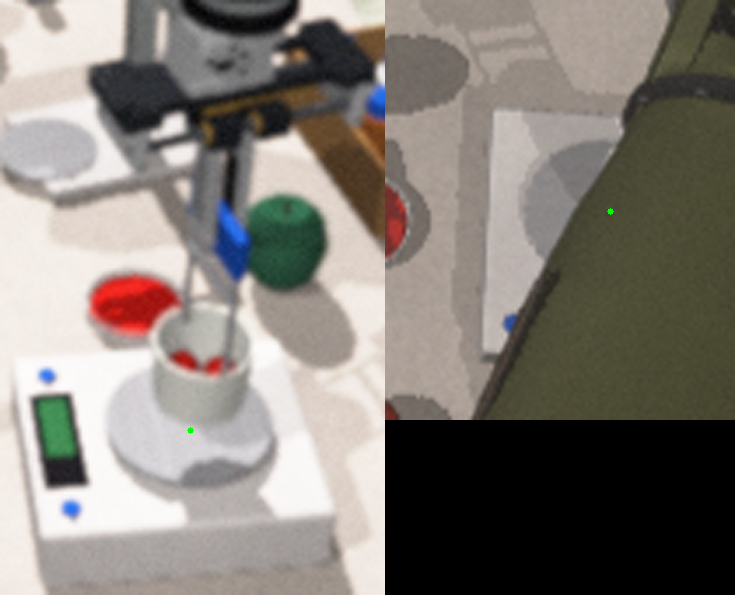

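The side view shows the basket over the pan, upright, with its rim centred near crop (202,336). The pan estimate at crop (190,430) sits in the middle of the disc. Next is the basket's offset.

```bash
python3 - <<'E'
from h import *
c=cam('side')
g=lambda x,y:(310+(x+.5)/3.5-.5,150+(y+.5)/3.5-.5)
print('rim centre',onz(c,*g(202,336),.1727))
for p in((150,338),(255,338)):print(onz(c,*g(*p),.1727))
print('plate ends top', onz(c,*g(217,203),.2997),onz(c,*g(247,244),.2997))
for p in((106,427),(275,430),(190,478)):print('pan L R front',onz(c,*g(*p),.072))
E
```

```text
rim centre [ 0.57719464 -0.22359242  0.1727    ]
[ 0.53972754 -0.21851685  0.1727    ]
[ 0.61422799 -0.23288618  0.1727    ]
plate ends top [ 0.57682457 -0.22840911  0.2997    ] [ 0.58399175 -0.2737209   0.2997    ]
pan L R front [ 0.51467902 -0.20419276  0.072     ]
pan L R front [ 0.63991898 -0.23168392  0.072     ]
pan L R front [ 0.56317721 -0.26659016  0.072     ]
```

Shift +1.2 cm in y, then lower and feel for the pan.

```bash
python3 -m pendant '[[[0,0.6,0],0],[[0,0.6,0],0],[[0,0,-0.6],0],[[0,0,-0.7],0],[[0,0,-0.7],0],[[0,0,-0.7],0],[[0,0,-0.7],0],[[0,0,-0.4],0],[[0,0,-0.2],0],[[0,0,0],0],[[0,0,0],0]]' >/dev/null && python3 ck.py 99 5 &&
python3 -m pendant '[[[0,0,-0.1],0],[[0,0,0],0],[[0,0,0],0]]' >/dev/null && python3 ck.py 99 5 &&
python3 -m pendant '[[[0,0,-0.1],0],[[0,0,0],0],[[0,0,0],0]]' >/dev/null && python3 ck.py 99 1.2 &&
python3 -m pendant '[[[0,0,-0.1],0],[[0,0,0],0],[[0,0,0],0]]' >/dev/null && python3 ck.py 99 1.2 &&
python3 -m pendant '[[[0,0,-0.05],0],[[0,0,0],0],[[0,0,0],0]]' >/dev/null && python3 ck.py 99 1
```

```text
t 16.97 d -46.04 push -0.91 side 0.35 fz -1.17 my 0.07 z 0.2321
t 17.22 d -46.09 push -0.21 side -0.38 fz -1.73 my 0.07 z 0.2311
t 17.47 d -46.11 push 0.14 side -1.11 fz -2.55 my 0.03 z 0.2299
```

```bash

python3 -m pendant '[[[0,0,-0.1],0],[[0,0,0],0],[[0,0,0],0]]' >/dev/null && python3 ck.py 99 4 ;
python3 -m pendant '[[[0,0,-0.1],0],[[0,0,0],0],[[0,0,0],0]]' >/dev/null && python3 ck.py 99 4 ;
python3 -m pendant '[[[0,0,-0.1],0],[[0,0,0],0],[[0,0,0],0]]' >/dev/null && python3 ck.py 99 4 
```

```text
t 17.72 d -46.11 push -0.39 side -0.18 fz -2.09 my 0.03 z 0.2289
t 17.97 d -46.08 push -0.43 side 0.41 fz -1.44 my 0.06 z 0.2279
t 18.22 d -45.95 push 0.46 side 1.32 fz 5.58 my 0.37 z 0.2277
```

Pan contact felt. Ease up 0.5 mm, release gently and retreat.

```bash

python3 -m pendant '[[[0,0,0.06],0],[[0,0,0],0],[[0,0,0],0]]' >/dev/null; python3 ck.py 99 4
python3 -m pendant '[[[0,0,0],0],[[0,0,0],0],[[0,0,0],0]]' - 5
python3 -m pendant '[[[0,0,0],0],[[0,0,0],0],[[0,0,0],0],[[0,0,0],0],[[0,0,0],0],[[0,0,0],0]]' 0.45
python3 -m pendant '[[[0,0,0.5],0],[[0,0,1],0],[[0,0,1.5],0],[[0,0,2],0],[[0,0,2],0],[[0,0,2],0],[[0,0,2],0],[[-2,0,2],0],[[-3,0,1],0],[[-4,0,0],0],[[-4,0,0],0],[[-4,0,0],0],[[-3,1,0],0],[[0,2,0],0],[[0,3,0],0],[[0,3,0],0],[[0,3,0],0],[[0,3,0],0],[[0,0,0],0],[[0,0,0],0]]'
python3 - <<'E'
from h import *
a=[]
for n,(x0,y0,x1,y1) in {'side':(290,100,420,320),'top':(210,120,430,240)}.items():
    c=cam(n)
    x=cv2.resize(c['color'][y0:y1,x0:x1],None,fx=2.2,fy=2.2,interpolation=2)
    u,v=proj(c,[.577,-.219,.072]);cv2.circle(x,(int((u-x0+.5)*2.2),int((v-y0+.5)*2.2)),2,(0,255,0),-1)
    a.append(cv2.copyMakeBorder(x,0,500-x.shape[0],0,0,0))
cv2.imwrite('pics/end.png',np.hstack(a)[:,:,::-1])
E
```

```text
t 18.47 d -46.01 push 0.53 side 0.66 fz 3.71 my 0.22 z 0.2277
time_s: 18.72
ee_pos: [0.578, -0.2216, 0.2277]
eef_rot: [3.141, 0.0, 1.719]
force: [0.2, 1.2, 3.6]
grip_width: 0.0103
grip_force: 5.0
time_s: 19.22
ee_pos: [0.5779, -0.2215, 0.2274]
eef_rot: [-3.141, -0.0, 1.719]
force: [0.1, -0.3, 0.1]
grip_width: 0.0416
grip_force: 0.0
time_s: 20.88
ee_pos: [0.3779, -0.0707, 0.3687]
eef_rot: [3.14, 0.001, 1.721]
force: [0.3, -0.5, 0.1]
grip_width: 0.0423
grip_force: 0.0
```

View pics/end.png

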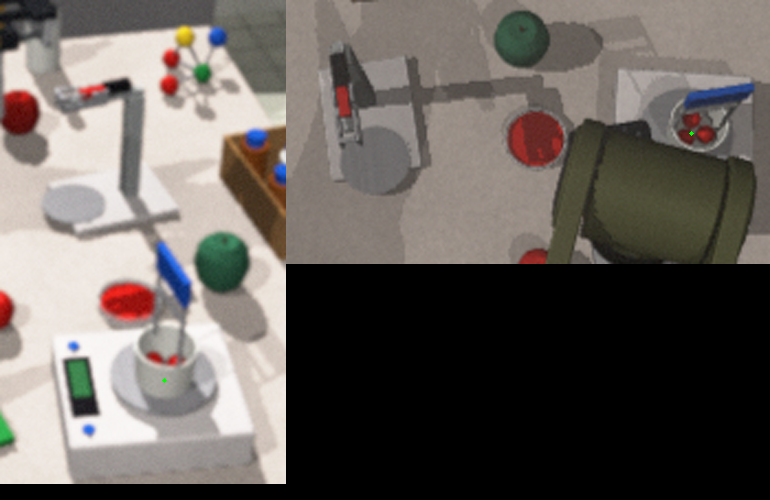

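The basket stands upright near the pan's middle: the cup foot is at crop (165,383) and the pan mark at (164,380). The keeper is shut and the arm is clear.

```bash
python3 -c "from station import ctrl; print(ctrl.hand_in())"
```

```text
the job is handed in; nothing more can be done
None
```

I unhooked the basket, stood it upright close to the middle of the balance pan, let go and handed the job in at about 21 s; the final pictures looked right, but the station returned no verdict.

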